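Tuck the recipe binder's flap under its lip

ROBOT

A 7-joint arm with a two-finger parallel gripper is mounted at the origin on a cart in front of the work surface, level with it; the furniture and walls round the work are solid. World frame = base frame: x ahead of the robot, y to its left, z up, the work surface at z = 0. Lengths are in m, angles in rad, forces in N, time in s.
With the tool pointing down it reaches from about 0.4 to 0.85 m from the base axis. Payload 4.5 kg.
Tool frame: the origin (TCP) lies on the centre line of the jaws, within the pads' length; the fingertips stand ahead of it and the grasp point (between the pads) lies 6 mm ahead of it (r.tcp_to_tips is the x of the fingertips in the tool frame, in m); x points along the fingers, y is the direction in which the jaws open and shut, and the axes are right-handed (so a half turn about x gives the same grasp; the last joint's range is limited). The gripper opens to 88 mm and grips with 3 to 60 N. Pads are 18 mm wide; open, the fingers measure 123 mm over their backs; the gripper's body (75 mm by 187 mm) begins 45 mm behind the grasp point.
Start: joints at [-1.259, 0.689, -0.195, 1.565, 0.157, 0.902, -0.215], TCP at [0.171, 0.601, 0.242] pointing down, gripper open.
Joint ranges: [-3.01, 3.01], [-0.46, 2.08], [-1.47, 1.51], [0.13, 2.56], [-1, 4.14], [0.04, 2.09], [-2.66, 2.66]. Speed limits (rad/s): [2.57, 2.57, 3.14, 3.14, 3.14, 3.14, 3.14].

INTERFACE

Orientations are given as a unit quaternion [x, y, z, w].
In Python, from plant import r gives the robot as it stands.
- The arm moves only by the tool play_rows, never from a script. Its argument "targets" is a list of rows, each a list of 3 entries, a list of its own where there are three numbers: the turn, a rotation vector about the world's x, y, z in rad, then the shift along the world's x, y, z in units of 40 mm (1.0 is 40 mm), then the closure in counts, from 0 (fully open) to 255 (shut). A call has 1 to 5 rows; each row shifts and turns the commanded pose from where the row before left it; what a row does not reach is not made up. A row lasts 1/10 s, in which the tool goes at most 50 mm and 8.59 degrees, less where a joint would pass 70% of its speed; a pose out of reach is approached as far as the arm can. A call is refused whole if a number of a shift passes 1 or a number of a turn 0.15, either way. A call with a gripper value outside its range is refused whole. The fingers move at their own pace and stop on an object; "newtons" is the grip in N (left out, the last holds). Time passes only in rows, so rows that do not move let the fingers close. It gives the time, the measured TCP pose, the force and the opening at its end, in the units of the state.
- r.get_state(): the state, without advancing time (a new reading comes with each control period).
- r.snapshot(name): name is "side" or "top" or "wrist"; returns a dict with "color" (384x512x3 uint8, red, green, blue), "fx", "fy", "cx", "cy" (pixels), "cam_to_world" (4x4, takes a point from camera to world coordinates). Camera axes: x right, y up, looking along -z (the intrinsics and any distortion apply to the point x, -y, -z); pixel columns grow to the right and rows downward; lengths in m; the calibration is good to about 2 mm. A picture is of the moment at which its call begins. There is no depth.
- r.finish_job(): hands the job in, once; it reports no verdict.
The state is a dict: "clock": time; "q": joint angles; "qd": joint speeds; "joint_torque": joint torques, N m; "tool_pos": TCP position; "eef_rot": TCP orientation; "contact_force": force on the tool from outside, world axes, zero at the start; "moment": the same for the moment, N m; "opening": opening from 0.0 (shut) to 1.0 (fully open).
Only numpy, scipy, OpenCV 4.12 (cv2) and the standard library are available. Lean on these libraries where they do the work, as an engineer would, in place of code of your own. Each camera call takes 0.05 s, during which the arm holds its last target.

TASK

The yellow closing flap of the blue recipe binder stands open. With the fingertips only, push the flap over onto the cover, hold it down against its springy hinge and push it along the cover all the way in under the steel lip, so that it stays shut by itself when you let go. Do not pinch or lift anything, leave the binder lying where it is (a nudge of a centimetre or two does not matter), and do not disturb the other things.

Things in the scene. Friction and masses are not known exactly. Their poses are not given: they have to be found in the camera images.
- binder: Blue recipe binder, 0.9 kg, lying loose and flat; 260 (x) x 180 (y) mm, cover 26 mm above the table. Origin: centre of its underside; x points from the flap's hinge to the lip, z up. Flap and lip sit on the cover's middle line y = 0. Two steel rails (x = -125 to -73, y = -44 and +44 mm, 12 mm high) carry the flap's pin in slots.
- flap (a joint): Flap hinge angle (rad): 0 = folded flat on the cover, pointing to the lip; 1.57 = upright; grows as it opens, to 2.1. Starts at 1.2 to 1.8 and stays there. Lightly sprung: let go near flat, it springs up to about 1 rad. Pushing it over and holding it flat takes 1 to 3 N.
- flap_slide (a joint): How far the flap's pin has slid towards the lip (m): 0 = fully back, 0.032 = fully in (hard stop). Slides either way against a steady friction of about 2.5 N and stays where left; starts at 0 to 0.003. Slid in before it is folded flat, the flap ends above the lip.
- flap_pin (a point): Middle of the flap's hinge pin: in the binder's frame at x = -115 mm plus the slide, z = 29.5 mm. Its x axis points along the flap to the free edge, y along the pin, z out of the flap's outer face (the upper one when folded). The flap is a yellow plate 95 mm long, 76 wide, 3 thick; flat, it lies at z = 28 to 31 mm.
- flap_ridge (a point): Top middle of the black push ridge across the flap's outer face, 60 mm from the pin: 60 mm long (along the pin), 5 mm thick, 6 mm above the plate. With the flap flat, a fingertip set down on the hinge side of it can push it towards the lip.
- flap_edge (a point): Middle of the flap's free edge, 95 mm from the pin. Folded flat and fully back it is 12 mm short of the lip's mouth; slid fully home it is at binder x = +12 mm, 12 mm beneath the flat part of the lip.
- lip_mouth (a point): Middle of the lip's flared mouth, binder x = -8, z = 36 mm. Lip: steel plate 104 mm wide on two feet, binder x = 0 to +26 mm, underside z = 33, top 36 mm; from x = 0 to -8 mm it flares up to 40 mm, so the flap's edge enters if folded to within about 0.06 rad of flat.
- cup_2: White cup, orange inside, with a handle, about 83 x 117 x 84 mm; origin at the centre of its underside. Bystander.
- tape_roll: Roll of tan tape lying flat, 104 mm wide, 25 mm high; origin at the centre of its underside. Bystander.
- salt_shaker: Small shaker with grey top, 44 mm wide, 90 mm high; origin at the centre of its underside. Bystander.
- small_dish: Small beige dish with green topping, 90 mm wide, 21 mm high; origin at the centre of its underside. Bystander.

How it is judged:
By the outcome, as a careful person would: the job done as asked, in the order asked, and still so for the second after the job is handed in, with the robot touching nothing.
It also fails if it takes over 38 s, if anything falls off the work surface, if the arm or the gripper's body presses on something with over 40 N, if the wrist force passes 120 N, or if a joint passes its speed limit or range.

## Working session

There is one attempt and no reset: what is moved stays moved. The work goes in short steps, Python scripts to look and compute and a tool call to move; the robot and the scene stay as the last step left them, time stands still between calls to the robot, and variables do not carry over. Pictures are saved under pics/ and viewed, and the job is handed in when it is done.

Besides the shell and the picture viewer there is one more tool, called after "Call:" in YAML: its name, and indented under it one key for each argument. play_rows: Moves the arm, as the interface text tells. Its arguments: {"type":"object","properties":{"targets":{"type":"array","items":{"type":"array"}},"newtons":{"type":"number"}},"required":["targets"]}

```bash
mkdir -p pics; ls; cat > h.py <<'E'
import numpy as np, cv2, json
from plant import r
def snap(n,f):
    s=r.snapshot(n); cv2.imwrite('pics/'+f+'.png', cv2.cvtColor(s['color'],cv2.COLOR_RGB2BGR))
    np.savez('pics/'+f+'.npz', K=[s['fx'],s['fy'],s['cx'],s['cy']], T=s['cam_to_world'])
    print(n,[k for k in s.keys()]); return s
def ray(f,u,v):
    d=np.load('pics/'+f+'.npz'); fx,fy,cx,cy=d['K']; T=d['T']
    return T[:3,3], T[:3,:3]@np.array([(u-cx)/fx,-(v-cy)/fy,-1.])
def atz(f,u,v,z):
    o,d=ray(f,u,v); return o+d*(z-o[2])/d[2]
def proj(f,p):
    d=np.load('pics/'+f+'.npz'); fx,fy,cx,cy=d['K']; T=d['T']
    c=T[:3,:3].T@(np.array(p)-T[:3,3]); return np.array([cx+fx*c[0]/-c[2], cy-fy*c[1]/-c[2]])
E
python3 - <<'E'
from h import *
for n in ['top','side','wrist']:
    s=snap(n,n+'0'); print(s['fx'],s['cx'],s['cy'],np.round(s['cam_to_world'],3).tolist())
print(r.get_state(), r.tcp_to_tips)
E
```

```text
pics
top ['color', 'fx', 'fy', 'cx', 'cy', 'cam_to_world']
441.88902845227557 253.6461483388499 194.9656967733968 [[0.001, 0.981, -0.193, 0.284], [-1.0, 0.003, 0.008, 0.103], [0.008, 0.193, 0.981, 1.435], [0.0, 0.0, 0.0, 1.0]]
side ['color', 'fx', 'fy', 'cx', 'cy', 'cam_to_world']
447.90016025053626 261.3257751416597 195.48456856807456 [[0.896, 0.251, -0.367, 0.065], [-0.444, 0.46, -0.769, -0.925], [-0.024, 0.852, 0.524, 0.716], [0.0, 0.0, 0.0, 1.0]]
wrist ['color', 'fx', 'fy', 'cx', 'cy', 'cam_to_world']
320.4930396337163 261.9595670045075 194.10640799632785 [[0.273, -0.92, -0.281, 0.098], [0.962, 0.261, 0.082, 0.622], [-0.002, -0.292, 0.956, 0.384], [0.0, 0.0, 0.0, 1.0]]
{'clock': 0.15, 'q': array([-1.25919705,  0.68975604, -0.19454411,  1.56607727,  0.15734913,
        0.90248344, -0.21509419]), 'qd': array([-0.00066092, -0.00252135, -0.00108707, -0.00266301, -0.00046591,
        0.00130706, -0.00174315]), 'joint_torque': array([-1.08563283e-03, -5.27861595e+01, -1.26805421e+00, -1.53586543e+01,
       -5.24398265e-02,  3.91242575e-03,  1.06735679e-04]), 'tool_pos': array([0.17131087, 0.60059079, 0.24112414]), 'eef_rot': array([ 0.09739306,  0.70032252, -0.09833181,  0.70028124]), 'contact_force': array([ 0.10678087,  0.1561797 , -0.91767348]), 'moment': array([ 0.00650819, -0.05599914, -0.03366368]), 'opening': 0.9999793694102881} 0.025
```

View pics/top0.png

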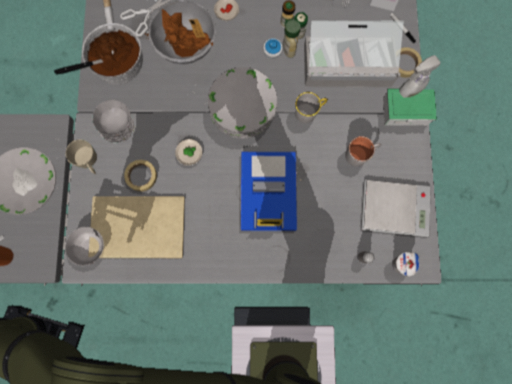

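View pics/side0.png

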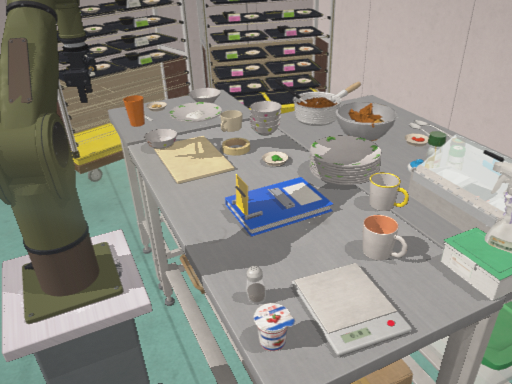

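View pics/wrist0.png

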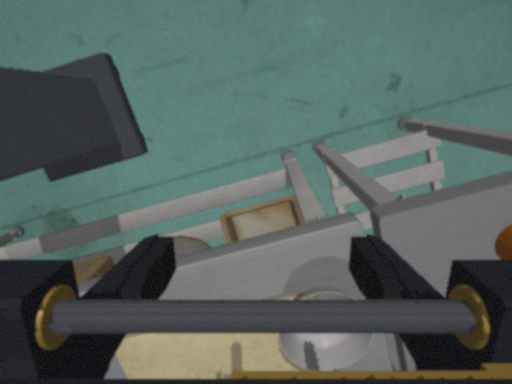

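```bash
python3 - <<'E'
from h import *
a=cv2.imread('pics/top0.png')[140:245,225:315]; a=cv2.resize(a,None,fx=6,fy=5.5,interpolation=cv2.INTER_CUBIC)
a=cv2.resize(cv2.imread('pics/top0.png')[145:240,230:310],None,fx=6,fy=6,interpolation=cv2.INTER_CUBIC)
cv2.imwrite('pics/top0z.png',a)
b=cv2.resize(cv2.imread('pics/side0.png')[165:240,215:340],None,fx=6,fy=6,interpolation=cv2.INTER_CUBIC)
cv2.imwrite('pics/side0z.png',b)
# blue mask corners
im=cv2.imread('pics/top0.png').astype(int); m=((im[...,0]>90)&(im[...,2]<70)&(im[...,0]-im[...,2]>60)).astype(np.uint8)
m[:140]=0;m[245:]=0;m[:,:225]=0;m[:,315:]=0
c=max(cv2.findContours(m,0,1)[0],key=cv2.contourArea); R=cv2.minAreaRect(c); B=cv2.boxPoints(R);print(R,B)
print(cv2.boundingRect(c))
for z in (0.026,):
  P=np.array([atz('top0',u,v,z) for u,v in B]);print(P.round(4))
  print(np.linalg.norm(P-np.roll(P,1,0),axis=1),P.mean(0))
E
```

```text
((268.5, 191.0), (78.0, 55.0), 90.0) [[241. 152.]
 [296. 152.]
 [296. 230.]
 [241. 230.]]
(241, 152, 56, 79)
[[ 0.7062  0.134   0.026 ]
 [ 0.7068 -0.0484  0.026 ]
 [ 0.4472 -0.0438  0.026 ]
 [ 0.4469  0.1323  0.026 ]]
[0.25931389 0.18235351 0.25962405 0.17611076] [0.57679327 0.04352566 0.026     ]
```

View pics/top0z.png

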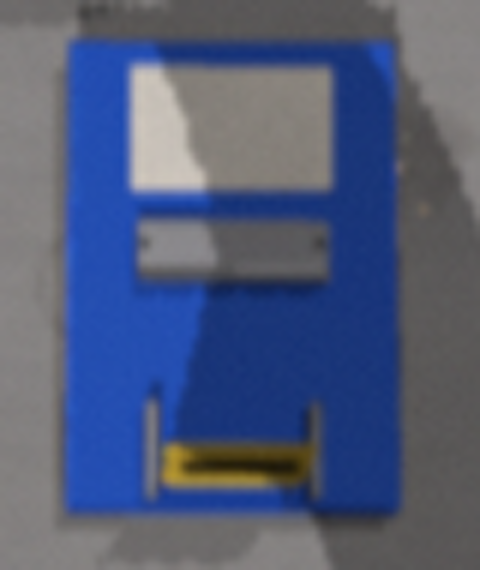

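View pics/side0z.png

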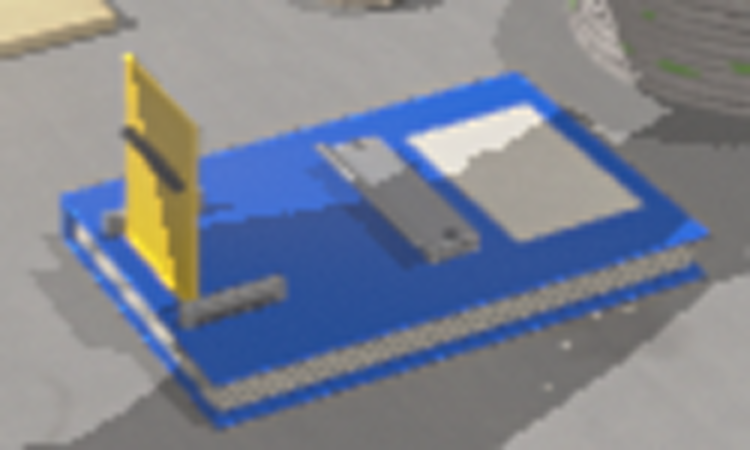

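```bash
cat > fit.py <<'E'
from h import *
from scipy.optimize import least_squares
from scipy.spatial.transform import Rotation as Rn
Z=lambda x,y,ou,ov:(ou+(x+.5)/6-.5, ov+(y+.5)/6-.5)
t=lambda x,y:Z(x,y,230,145); s=lambda x,y:Z(x,y,215,165)
pts=[('top0',t(70,42),(.13,.09,.026)),('top0',t(397,42),(.13,-.09,.026)),('top0',t(66,513),(-.13,.09,.026)),('top0',t(399,513),(-.13,-.09,.026)),
('top0',t(150,398),(-.073,.044,.038)),('top0',t(317,402),(-.073,-.044,.038)),
('side0',s(62,200),(-.13,.09,.026)),('side0',s(517,73),(.13,.09,.026)),('side0',s(710,235),(.13,-.09,.026)),('side0',s(217,388),(-.13,-.09,.026))]
fl=[('side0',s(127,53),.038),('side0',s(198,122),-.038)]
def res(p,show=False):
    x,y,a,th,dx,dy=p; o=[]
    c,sn=np.cos(a),np.sin(a)
    W=lambda q:(x+c*q[0]-sn*q[1],y+sn*q[0]+c*q[1],q[2])
    for f,uv,q in pts:
        pr=proj(f,W(q)); 
        if f=='side0': pr=pr+[dx,dy]
        o+=list(pr-uv)
    for f,uv,yy in fl:
        pr=proj(f,W((-.1145+.095*np.cos(th),yy,.0295+.095*np.sin(th))))+[dx,dy]; o+=list(pr-uv)
    o+=[dx*.3,dy*.3]
    return np.array(o)
r0=least_squares(res,[.577,.0435,0,1.5,0,0]); print(r0.x.round(4)); print(res(r0.x)[:-2].reshape(-1,2).round(2))
st=r.get_state(); print(Rn.from_quat(st['eef_rot']).as_matrix().round(3))
E
python3 fit.py
```

```text
[ 0.578   0.044  -0.0027  1.5188  0.8316  0.4049]
[[-0.13 -0.17]
 [-0.34  0.16]
 [-0.22 -0.49]
 [ 0.49 -0.23]
 [ 0.26  0.55]
 [-0.08  0.02]
 [-0.43 -0.69]
 [ 0.24 -0.22]
 [ 0.28 -0.16]
 [-0.46 -0.34]
 [ 0.31  0.31]
 [-0.01  1.06]]
[[-0.     0.274  0.962]
 [-0.001  0.962 -0.274]
 [-1.    -0.001  0.   ]]
```

Call:
play_rows:
  targets:
    - [[0,0,0.07],[0.4,-0.9,0],255]
    - [[0,0,0.07],[0.4,-0.9,0],255]
    - [[0,0,0.07],[0.4,-0.9,0],255]
    - [[0,0,0.07],[0.4,-0.9,0],255]
    - [[0,0,0],[0.4,-0.9,0],255]
  newtons: 20

```text
clock: 0.65
tool_pos: [0.2519, 0.4194, 0.2416]
eef_rot: [-0.001, 0.707, 0.001, 0.707]
contact_force: [0.8, 0.0, 0.2]
opening: 0.571
```

Call:
play_rows:
  targets:
    - [[0,0,0],[0.4,-0.9,0],255]
    - [[0,0,0],[0.4,-0.9,0],255]
    - [[0,0,0],[0.4,-0.9,0],255]
    - [[0,0,0],[0.4,-0.9,0],255]
    - [[0,0,0],[0.4,-0.9,0],255]

```text
clock: 1.15
tool_pos: [0.3318, 0.2396, 0.2417]
eef_rot: [-0.001, 0.707, 0.001, 0.707]
contact_force: [1.2, 0.9, -0.1]
opening: 0.118
```

Call:
play_rows:
  targets:
    - [[0,0,0],[0.4,-0.9,0],255]
    - [[0,0,0],[0.4,-0.9,0],255]
    - [[0,0,0],[0.4,-0.9,0],255]
    - [[0,0,0],[0.4,-0.9,0],255]
    - [[0,0,0],[0,0,0],255]

```text
clock: 1.65
tool_pos: [0.3968, 0.0915, 0.2414]
eef_rot: [0.002, 0.707, -0.004, 0.707]
contact_force: [-0.4, -0.1, -0.6]
opening: 0.008
```

Call:
play_rows:
  targets:
    - [[0,0,0],[0.3,-0.6,-0.4],255]
    - [[0,0,0],[0.3,-0.6,-0.8],255]
    - [[0,0,0],[0,0,-1.0],255]
    - [[0,0,0],[0,0,-0.8],255]
    - [[0,0,0],[0,0,-0.3],255]

```text
clock: 2.15
tool_pos: [0.4181, 0.0496, 0.1074]
eef_rot: [-0.001, 0.708, 0.001, 0.706]
contact_force: [-0.3, 0.1, 0.7]
opening: 0.008
```

```bash
python3 - <<'E'
from h import *
snap('side','side1'); snap('wrist','wrist1')
cv2.imwrite('pics/side1z.png',cv2.resize(cv2.imread('pics/side1.png')[115:240,205:345],None,fx=4,fy=4,interpolation=cv2.INTER_CUBIC))
s=r.get_state();print(s['tool_pos'],s['contact_force'])
E
```

```text
side ['color', 'fx', 'fy', 'cx', 'cy', 'cam_to_world']
wrist ['color', 'fx', 'fy', 'cx', 'cy', 'cam_to_world']
[0.41829383 0.0498071  0.10819731] [0.21299256 0.45556475 0.43100334]
```

View pics/side1z.png

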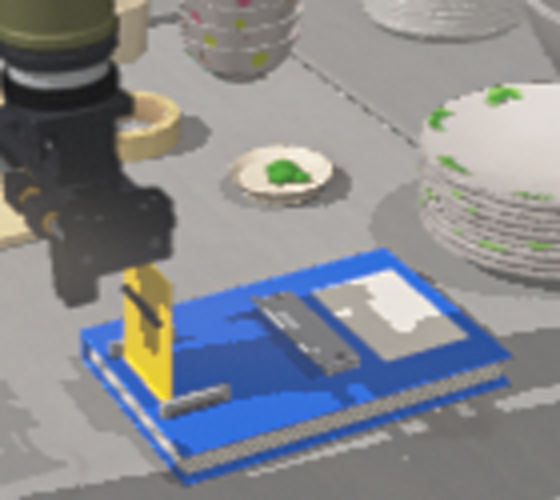

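View pics/wrist1.png

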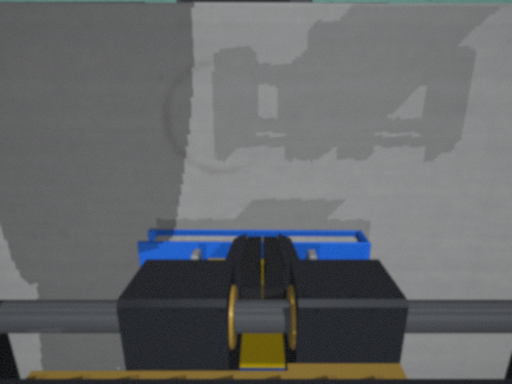

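Call:
play_rows:
  targets:
    - [[0,0,0],[0.25,-0.14,-0.2],255]
    - [[0,0,0],[0.25,0,0],255]
    - [[0,0,0],[0,0,0],255]

```text
clock: 2.55
tool_pos: [0.4424, 0.0436, 0.1024]
eef_rot: [0.0, 0.706, 0.001, 0.709]
contact_force: [0.3, 0.3, 0.0]
opening: 0.008
```

Call:
play_rows:
  targets:
    - [[0,0,0],[0.2,0,-0.07],255]
    - [[0,0,0],[0.2,0,0],255]
    - [[0,0,0],[0.2,0,0],255]
    - [[0,0,0],[0,0,0],255]

```text
clock: 2.95
tool_pos: [0.465, 0.0436, 0.0991]
eef_rot: [-0.0, 0.706, 0.001, 0.708]
contact_force: [-0.6, -0.1, -1.0]
opening: 0.003
```

```bash
python3 - <<'E'
from h import *
snap('side','side2')
cv2.imwrite('pics/side2z.png',cv2.resize(cv2.imread('pics/side2.png')[115:240,205:345],None,fx=4,fy=4,interpolation=cv2.INTER_CUBIC))
s=r.get_state();print(s['tool_pos'],s['contact_force'])
E
```

```text
side ['color', 'fx', 'fy', 'cx', 'cy', 'cam_to_world']
[0.46416255 0.04352329 0.09902857] [-0.37645868 -0.70187975  0.41469765]
```

View pics/side2z.png

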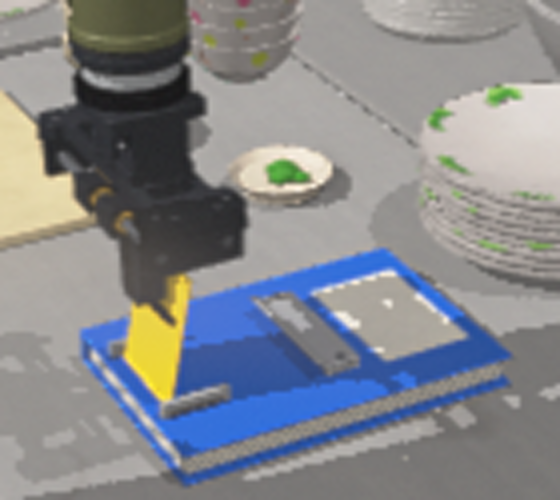

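Call:
play_rows:
  targets:
    - [[0,0,0],[0.25,0,0],255]
    - [[0,0,0],[0.25,0,-0.05],255]
    - [[0,0,0],[0.19,0,-0.17],255]
    - [[0,0,0],[0.19,0,-0.25],255]
    - [[0,0,0],[0,0,0],255]

```text
clock: 3.5
tool_pos: [0.5016, 0.0437, 0.0792]
eef_rot: [-0.0, 0.706, 0.001, 0.708]
contact_force: [1.0, -0.7, 1.4]
opening: 0.007
```

```bash
python3 - <<'E'
from h import *
snap('side','side3')
cv2.imwrite('pics/side3z.png',cv2.resize(cv2.imread('pics/side3.png')[115:240,205:345],None,fx=4,fy=4,interpolation=cv2.INTER_CUBIC))
s=r.get_state();print(s['tool_pos'],s['contact_force'])
E
```

```text
side ['color', 'fx', 'fy', 'cx', 'cy', 'cam_to_world']
[0.50006995 0.04362224 0.07941735] [ 1.65545911 -0.35971538  0.9393731 ]
```

View pics/side3z.png

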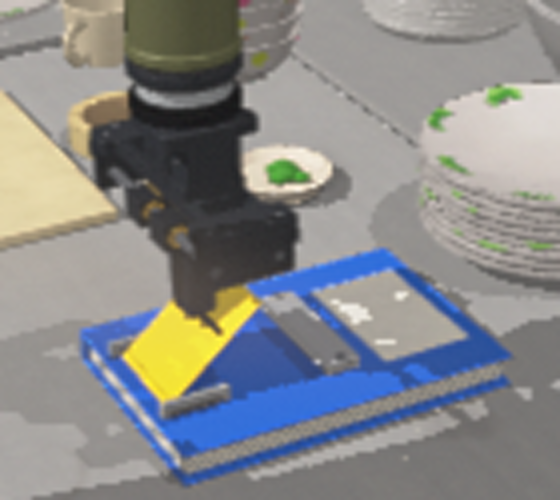

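Call:
play_rows:
  targets:
    - [[0,0,0],[0.08,0,-0.2],255]
    - [[0,0,0],[0.04,0,-0.2],255]
    - [[0,0,0],[0.02,0,-0.15],255]
    - [[0,0,0],[0,0,0],255]

```text
clock: 3.95
tool_pos: [0.5025, 0.0433, 0.0569]
eef_rot: [-0.001, 0.708, 0.001, 0.706]
contact_force: [0.2, -0.1, 0.5]
opening: 0.005
```

```bash
python3 - <<'E'
from h import *
snap('side','side4')
cv2.imwrite('pics/side4z.png',cv2.resize(cv2.imread('pics/side4.png')[140:240,215:340],None,fx=6,fy=6,interpolation=cv2.INTER_CUBIC))
s=r.get_state();print(s['tool_pos'],s['contact_force'])
E
```

```text
side ['color', 'fx', 'fy', 'cx', 'cy', 'cam_to_world']
[0.50243814 0.04328086 0.05730473] [-0.65313043 -0.17593782 -0.90964878]
```

View pics/side4z.png

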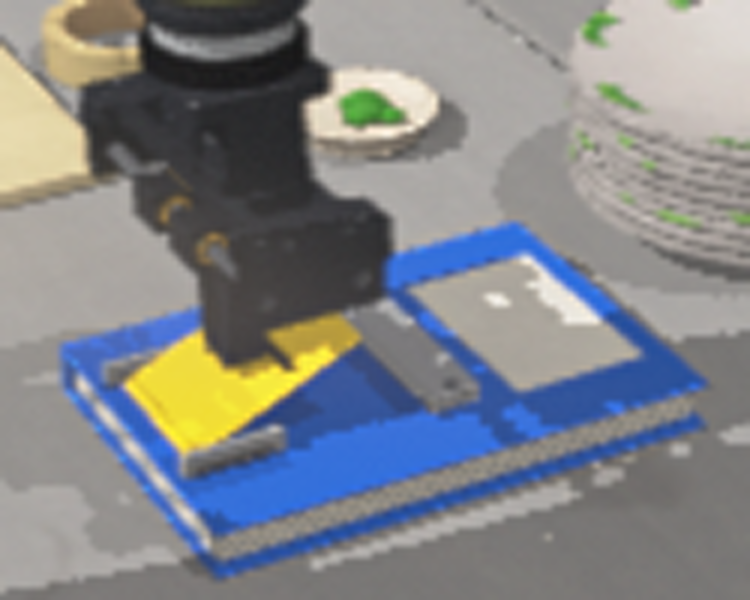

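```bash
python3 - <<'E'
from h import *
bx,by=.578,.044; d=np.array([.83,.40])
for th in (0,.1,.2,.3,.4,.5):
  for s_ in (0,.004):
    q=[proj('side4',(bx-.115+s_+.095*np.cos(th),by+y,.0295+.095*np.sin(th)))+d for y in (-.038,.038)]
    q+= [proj('side4',(bx-.115+s_,by-.038,.0295))+d]
    print(th,s_,[((p-[215,140])*6).round() for p in q])
p=proj('side4',(.5025-.009,.0433-.0175,.0323))+d;print((p-[215,140])*6)
p=proj('side4',(.5025+.009,.0433-.0175,.0323))+d;print((p-[215,140])*6)
E
```

```text
0 0 [array([378., 405.]), array([305., 330.]), array([194., 459.])]
0 0.004 [array([386., 402.]), array([312., 328.]), array([202., 457.])]
0.1 0 [array([377., 388.]), array([304., 314.]), array([194., 459.])]
0.1 0.004 [array([385., 386.]), array([311., 312.]), array([202., 457.])]
0.2 0 [array([374., 372.]), array([301., 298.]), array([194., 459.])]
0.2 0.004 [array([382., 369.]), array([308., 296.]), array([202., 457.])]
0.3 0 [array([370., 356.]), array([296., 283.]), array([194., 459.])]
0.3 0.004 [array([377., 354.]), array([303., 281.]), array([202., 457.])]
0.4 0 [array([363., 341.]), array([289., 268.]), array([194., 459.])]
0.4 0.004 [array([371., 339.]), array([297., 266.]), array([202., 457.])]
0.5 0 [array([355., 328.]), array([281., 255.]), array([194., 459.])]
0.5 0.004 [array([363., 326.]), array([289., 253.]), array([202., 457.])]
[235.23247053 415.31065378]
[270.04802088 405.19724969]
```

```bash
python3 - <<'E'
from h import *
d=np.array([.83,.40])
print(r.tcp_to_tips)
for f,p,o,k in (('side1',(.4182,.0498,.1079),(205,115),4),('side2',(.4642,.0435,.0990),(205,115),4),('side3',(.5005,.0436,.0794),(205,115),4)):
  for dz in (0.025,.015,.005):
    print(f,dz,[((proj(f,(p[0]+sx,p[1]-.0175,p[2]-dz))+d-o)*k).round() for sx in (-.009,.009)])
cv2.imwrite('pics/side1zz.png',cv2.resize(cv2.imread('pics/side1.png')[135:240,200:280],None,fx=7,fy=7,interpolation=cv2.INTER_NEAREST))
E
```

```text
0.025
side1 0.025 [array([ 76., 342.]), array([101., 335.])]
side1 0.015 [array([ 75., 329.]), array([100., 322.])]
side1 0.005 [array([ 74., 316.]), array([ 99., 309.])]
side2 0.025 [array([144., 340.]), array([168., 333.])]
side2 0.015 [array([143., 327.]), array([167., 321.])]
side2 0.005 [array([142., 315.]), array([166., 308.])]
side3 0.025 [array([193., 351.]), array([216., 344.])]
side3 0.015 [array([192., 338.]), array([216., 332.])]
side3 0.005 [array([192., 326.]), array([216., 319.])]
```

View pics/side1zz.png

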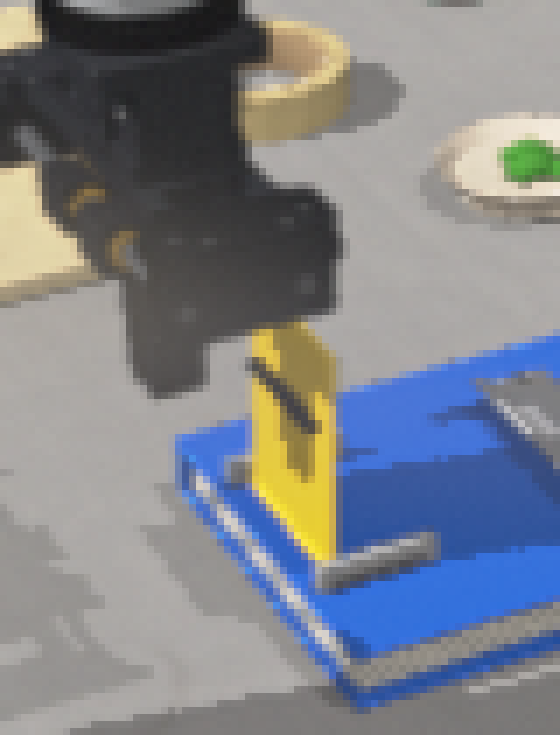

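```bash
python3 - <<'E'
from h import *
d=np.array([.83,.40])
for z in (.147,.172):
 for y in (.0498-.0935,.0498+.0935): 
  for x in (.418-.0375,.418+.0375): print(z,y,x,((proj('side1',(x,y,z))+d-(200,135))*7).round())
d=np.load('pics/wrist1.npz');print(d['T'].round(3),d['K'])
for z in (.083,.108):
  for y in (-.0175,.0175):
    for x in (-.009,.009): print(z,y,x,proj('wrist1',(.4182+x,.0498+y,z)).round())
E
```

```text
0.147 -0.0437 0.3805 [162. 426.]
0.147 -0.0437 0.45549999999999996 [357. 373.]
0.147 0.14329999999999998 0.3805 [-17. 207.]
0.147 0.14329999999999998 0.45549999999999996 [159. 165.]
0.172 -0.0437 0.3805 [157. 364.]
0.172 -0.0437 0.45549999999999996 [354. 312.]
0.172 0.14329999999999998 0.3805 [-24. 150.]
0.172 0.14329999999999998 0.45549999999999996 [155. 109.]
[[-0.005 -0.958 -0.287  0.342]
 [ 1.    -0.005  0.     0.05 ]
 [-0.002 -0.287  0.958  0.25 ]
 [ 0.     0.     0.     1.   ]] [320.49303963 320.49303963 261.959567   194.106408  ]
0.083 -0.0175 -0.009 [230. 223.]
0.083 -0.0175 0.009 [230. 252.]
0.083 0.0175 -0.009 [292. 223.]
0.083 0.0175 0.009 [291. 252.]
0.108 -0.0175 -0.009 [224. 242.]
0.108 -0.0175 0.009 [226. 275.]
0.108 0.0175 -0.009 [297. 242.]
0.108 0.0175 0.009 [295. 275.]
```

Call:
play_rows:
  targets:
    - [[0,0,0],[0.04,0,-0.15],255]
    - [[0,0,0],[0.02,0,-0.15],255]
    - [[0,0,0],[0,0,0],255]

```text
clock: 4.3
tool_pos: [0.5066, 0.0434, 0.0455]
eef_rot: [-0.001, 0.707, 0.001, 0.707]
contact_force: [-0.1, 0.5, 0.7]
opening: 0.004
```

```bash
python3 - <<'E'
from h import *
snap('side','side5')
cv2.imwrite('pics/side5z.png',cv2.resize(cv2.imread('pics/side5.png')[140:240,215:340],None,fx=6,fy=6,interpolation=cv2.INTER_CUBIC))
s=r.get_state();print(s['tool_pos'],s['contact_force'],s['moment'])
E
```

```text
side ['color', 'fx', 'fy', 'cx', 'cy', 'cam_to_world']
[0.50658172 0.04333828 0.04575894] [ 0.23105688 -0.56612387  0.94308759] [-0.05831565  0.08044979 -0.04102336]
```

View pics/side5z.png

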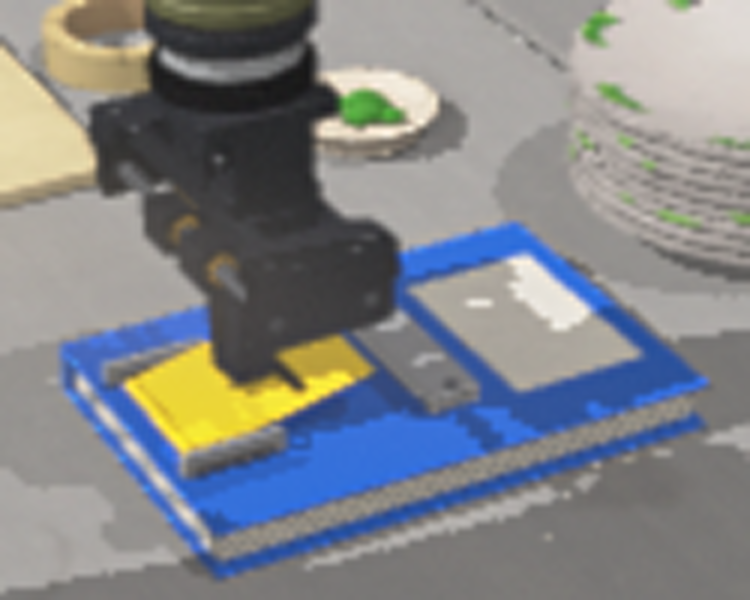

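Call:
play_rows:
  targets:
    - [[0,0,0],[0.01,0,-0.12],255]
    - [[0,0,0],[0,0,-0.1],255]
    - [[0,0,0],[0,0,0],255]

```text
clock: 4.65
tool_pos: [0.5074, 0.0435, 0.037]
eef_rot: [-0.001, 0.707, 0.001, 0.707]
contact_force: [0.5, 0.4, 1.0]
opening: 0.008
```

Call:
play_rows:
  targets:
    - [[0,0,0],[0,0,-0.05],255]
    - [[0,0,0],[0,0,0],255]

```text
clock: 4.85
tool_pos: [0.5073, 0.0436, 0.0353]
eef_rot: [-0.001, 0.707, 0.001, 0.707]
contact_force: [0.3, -0.5, 1.3]
opening: 0.004
```

```bash
python3 - <<'E'
from h import *
snap('side','side6')
cv2.imwrite('pics/side6z.png',cv2.resize(cv2.imread('pics/side6.png')[140:240,215:340],None,fx=6,fy=6,interpolation=cv2.INTER_CUBIC))
s=r.get_state();print(s['tool_pos'],s['contact_force'],s['moment'])
E
```

```text
side ['color', 'fx', 'fy', 'cx', 'cy', 'cam_to_world']
[0.50711615 0.04358463 0.03532129] [0.14548301 0.55592359 0.79104973] [ 0.00760635 -0.2008651  -0.02916537]
```

View pics/side6z.png

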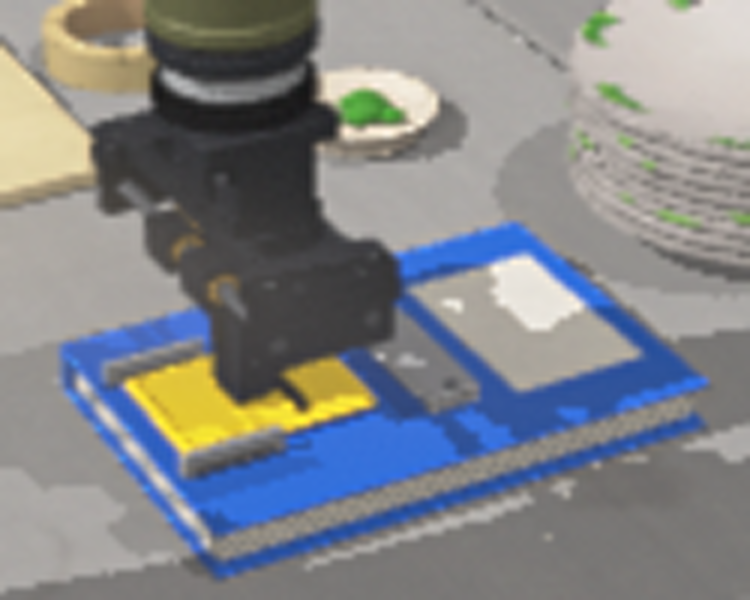

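Call:
play_rows:
  targets:
    - [[0,0,0],[0,0,-0.05],255]
    - [[0,0,0],[0,0,0],255]

```text
clock: 5.1
tool_pos: [0.5072, 0.0436, 0.0339]
eef_rot: [-0.001, 0.707, 0.001, 0.707]
contact_force: [0.1, -0.5, 9.3]
opening: 0.007
```

Call:
play_rows:
  targets:
    - [[0,0,0],[0,0,-0.05],255]
    - [[0,0,0],[0,0,0],255]

```text
clock: 5.3
tool_pos: [0.5072, 0.0436, 0.0331]
eef_rot: [-0.001, 0.707, 0.001, 0.708]
contact_force: [-2.2, 0.1, 21.7]
opening: 0.002
```

Call:
play_rows:
  targets:
    - [[0,0,0],[0,0,0.05],255]
    - [[0,0,0],[0.08,0,0],255]
    - [[0,0,0],[0.08,0,0],255]
    - [[0,0,0],[0,0,0],255]

```text
clock: 5.7
tool_pos: [0.513, 0.0435, 0.0338]
eef_rot: [-0.001, 0.707, 0.001, 0.707]
contact_force: [-1.8, 0.0, 9.7]
opening: 0.004
```

Call:
play_rows:
  targets:
    - [[0,0,0],[0.1,0,0],255]
    - [[0,0,0],[0.1,0,0],255]
    - [[0,0,0],[0,0,0],255]

```text
clock: 6.0
tool_pos: [0.5212, 0.0435, 0.0339]
eef_rot: [-0.001, 0.707, 0.001, 0.707]
contact_force: [-1.1, -0.1, 9.5]
opening: 0.006
```

```bash
python3 - <<'E'
from h import *
snap('side','side7')
cv2.imwrite('pics/side7z.png',cv2.resize(cv2.imread('pics/side7.png')[140:240,215:340],None,fx=6,fy=6,interpolation=cv2.INTER_CUBIC))
s=r.get_state();print(s['tool_pos'],s['contact_force'],s['moment'])
E
```

```text
side ['color', 'fx', 'fy', 'cx', 'cy', 'cam_to_world']
[0.52121979 0.04352505 0.03387571] [-1.89758061  0.24360298  9.6838422 ] [-0.0075969   0.32238201  0.00277399]
```

View pics/side7z.png

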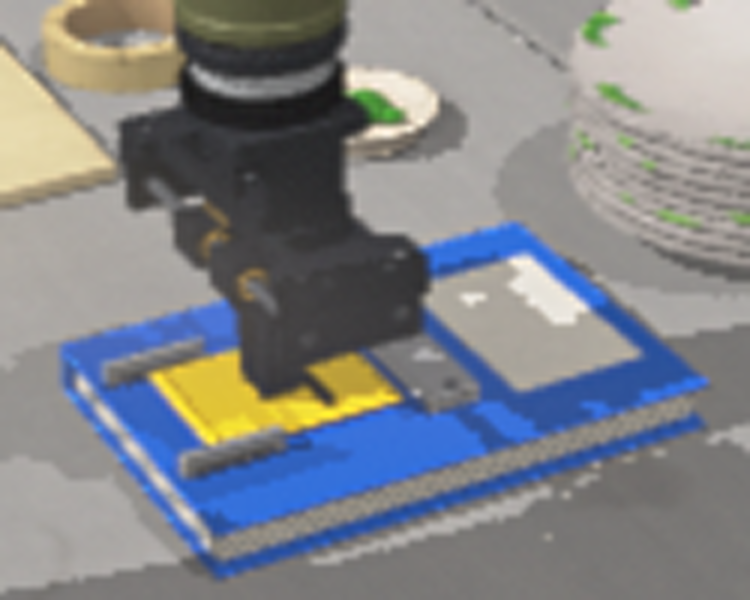

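Call:
play_rows:
  targets:
    - [[0,0,0],[0.1,0,0],255]
    - [[0,0,0],[0.1,0,0],255]
    - [[0,0,0],[0.1,0,0],255]
    - [[0,0,0],[0,0,0],255]

```text
clock: 6.45
tool_pos: [0.5333, 0.0436, 0.0339]
eef_rot: [-0.001, 0.707, 0.001, 0.707]
contact_force: [-1.3, -0.4, 9.8]
opening: 0.002
```

Call:
play_rows:
  targets:
    - [[0,0,0],[0.08,0,0],255]
    - [[0,0,0],[0.05,0,0],255]
    - [[0,0,0],[0,0,0],255]

```text
clock: 6.75
tool_pos: [0.5381, 0.0435, 0.0339]
eef_rot: [-0.001, 0.707, 0.001, 0.707]
contact_force: [-1.5, -0.2, 9.5]
opening: 0.007
```

```bash
python3 - <<'E'
from h import *
snap('side','side8')
cv2.imwrite('pics/side8z.png',cv2.resize(cv2.imread('pics/side8.png')[140:240,215:340],None,fx=6,fy=6,interpolation=cv2.INTER_CUBIC))
s=r.get_state();print(s['tool_pos'],s['contact_force'],s['moment'])
E
```

```text
side ['color', 'fx', 'fy', 'cx', 'cy', 'cam_to_world']
[0.53811087 0.04349074 0.03387423] [-1.54502414 -0.43305741 10.18756061] [ 0.00372838  0.47129793 -0.04283359]
```

View pics/side8z.png

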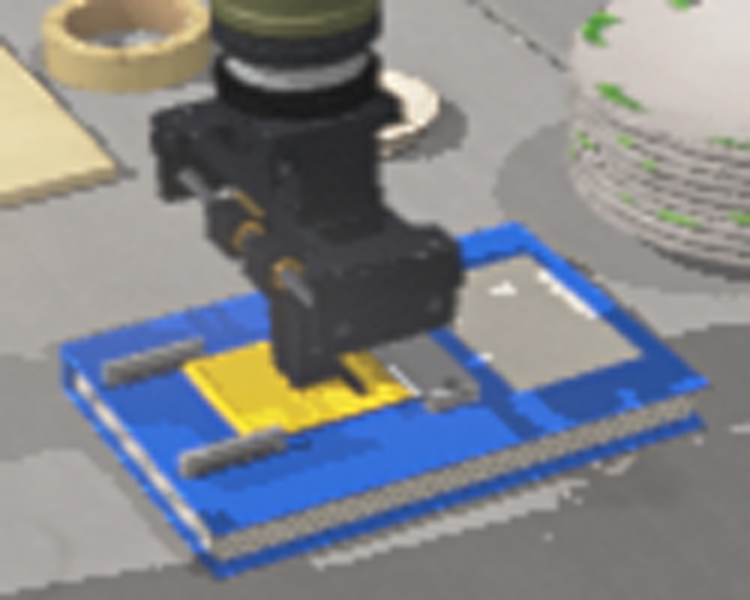

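Call:
play_rows:
  targets:
    - [[0,0,0],[0.05,0,0],255]
    - [[0,0,0],[0,0,0],255]

```text
clock: 7.0
tool_pos: [0.5398, 0.0435, 0.0339]
eef_rot: [-0.001, 0.708, 0.001, 0.707]
contact_force: [-2.8, 1.0, 9.8]
opening: 0.006
```

Call:
play_rows:
  targets:
    - [[0,0,0],[0.05,0,0],255]
    - [[0,0,0],[0,0,0],255]

```text
clock: 7.2
tool_pos: [0.5398, 0.0435, 0.0337]
eef_rot: [-0.001, 0.709, 0.001, 0.705]
contact_force: [-5.4, -0.2, 12.7]
opening: 0.001
```

Call:
play_rows:
  targets:
    - [[0,0,0],[0.05,0,0],255]
    - [[0,0,0],[0,0,0],255]

```text
clock: 7.4
tool_pos: [0.5399, 0.0434, 0.0335]
eef_rot: [-0.002, 0.71, 0.001, 0.704]
contact_force: [-7.8, 0.4, 14.7]
opening: 0.005
```

```bash
python3 - <<'E'
from h import *
snap('side','side9');snap('top','top9')
cv2.imwrite('pics/side9z.png',cv2.resize(cv2.imread('pics/side9.png')[140:240,215:340],None,fx=6,fy=6,interpolation=cv2.INTER_CUBIC))
d=np.array([.83,.40])
for s_ in (.026,.029,.032):
    print(s_,[((proj('side9',(.578-.115+s_+x,.044+y,.031))+d-[215,140])*6).round() for x,y in ((0,.038),(0,-.038),(.0575,-.03),(.0625,-.03))])
E
```

```text
side ['color', 'fx', 'fy', 'cx', 'cy', 'cam_to_world']
top ['color', 'fx', 'fy', 'cx', 'cy', 'cam_to_world']
0.026 [array([176., 363.]), array([245., 441.]), array([348., 400.]), array([358., 397.])]
0.029 [array([182., 362.]), array([251., 439.]), array([354., 398.]), array([363., 396.])]
0.032 [array([188., 360.]), array([257., 438.]), array([360., 397.]), array([369., 394.])]
```

View pics/side9z.png

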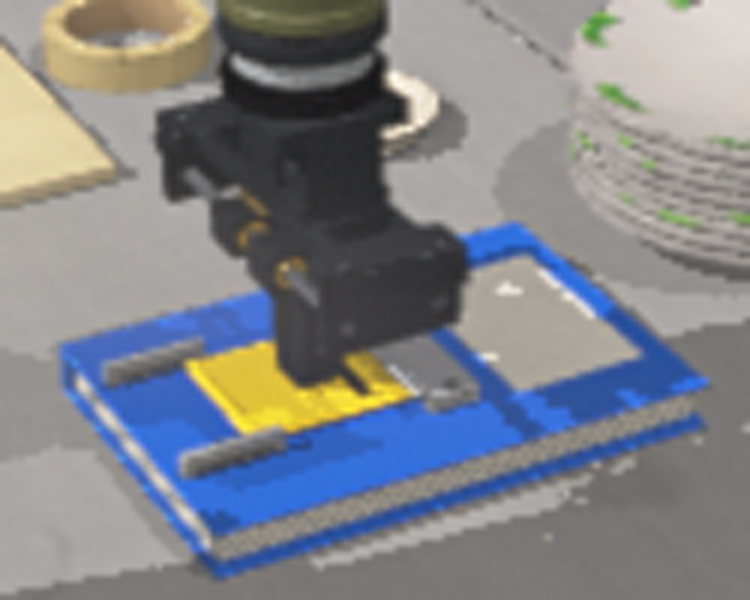

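Call:
play_rows:
  targets:
    - [[0,0,0],[0,0,0.05],255]
    - [[0,0,0],[0,0,0.1],255]
    - [[0,0,0],[0,0,0.3],255]
    - [[0,0,0],[0,0,0.8],255]
    - [[0,0,0],[0,0,1.0],255]

```text
clock: 8.0
tool_pos: [0.5443, 0.0433, 0.1239]
eef_rot: [-0.001, 0.708, 0.001, 0.707]
contact_force: [0.3, -0.0, -0.4]
opening: 0.004
```

Call:
play_rows:
  targets:
    - [[0,0,0],[-0.5,0,1.0],255]
    - [[0,0,0],[-0.8,0,0.8],255]
    - [[0,0,0],[-0.8,0,0],255]
    - [[0,0,0],[0,0,0],255]

```text
clock: 8.4
tool_pos: [0.4569, 0.0428, 0.1969]
eef_rot: [-0.002, 0.708, 0.001, 0.707]
contact_force: [-0.1, -0.3, -0.3]
opening: 0.005
```

```bash
python3 - <<'E'
from h import *
snap('side','side10');snap('top','top10')
cv2.imwrite('pics/side10z.png',cv2.resize(cv2.imread('pics/side10.png')[140:240,215:340],None,fx=6,fy=6,interpolation=cv2.INTER_CUBIC))
s=r.get_state();print(s['tool_pos'],s['contact_force'],s['clock'])
E
```

```text
side ['color', 'fx', 'fy', 'cx', 'cy', 'cam_to_world']
top ['color', 'fx', 'fy', 'cx', 'cy', 'cam_to_world']
[0.46128741 0.04342857 0.19622536] [0.12328053 0.31109262 0.98195357] 8.5
```

View pics/side10z.png

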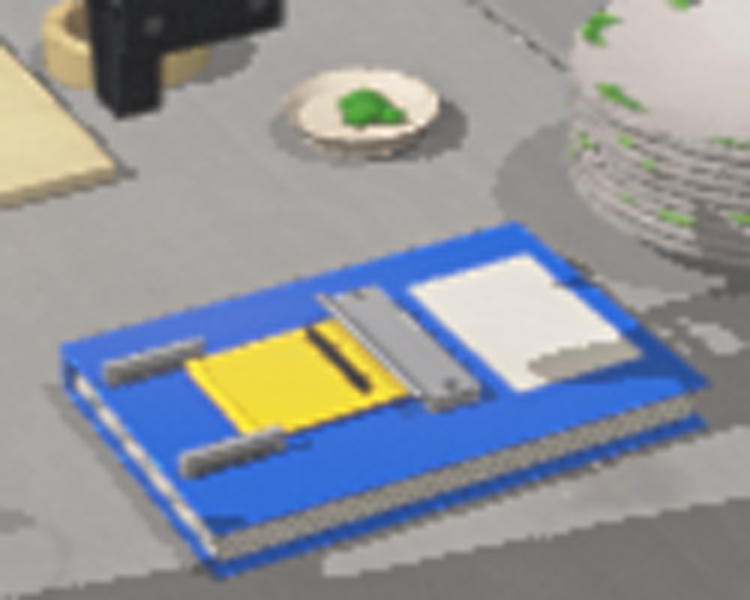

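View pics/top10.png

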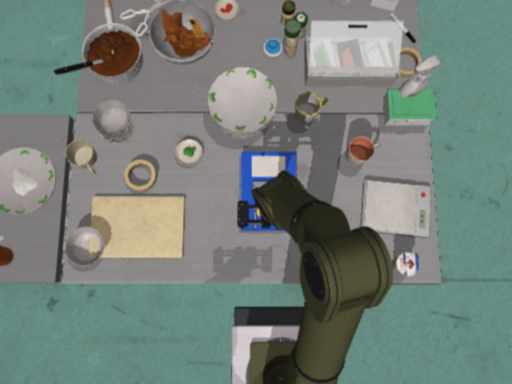

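View pics/side10.png

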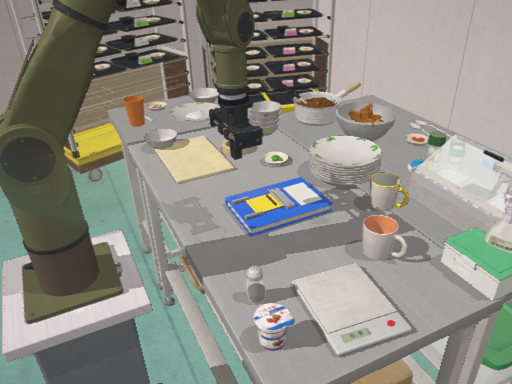

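The side view shows the flap lying flat under the lip, with the binder where it was. The shaker (255,285), cup (380,237), dish (276,158) and tape roll are undisturbed. The gripper is clear, so I'm handing the job in.

```bash
python3 - <<'E'
from h import *
r.finish_job(); print(r.get_state()['clock'])
snap('side','side11')
a=cv2.imread('pics/side10.png')[165:240,215:340].astype(int);b=cv2.imread('pics/side11.png')[165:240,215:340].astype(int);print(abs(a-b).max(),abs(a-b).mean())
E
```

```text
the job is handed in; nothing more can be done
the job is handed in; nothing more can be done
```

The flap is shut under the steel lip and stayed shut after I let go. I handed the job in at about 8.5 s.

**What I did:** With the closed fingertips I pushed the flap over from about 1.52 rad until it lay flat. I held it down with about 10 N, slid it in until it hit the hard stop, then lifted straight off. The press touched about 22 N for a moment before I eased it back.

**Last checks:**
- **At the stop:** the tool stopped moving at x = 0.540 m while the sideways force rose to 7.8 N. The hinge corner and ridge were where a slide of 32 mm puts them.
- **After letting go:** about 1 s later the side view showed the flap still flat under the lip, the binder not visibly moved, the bystanders in place and no contact force.

**What disagreed or failed:**
- **Fingertip position:** in the pictures the fingertips sat at about the TCP's height, not 25 mm ahead of it as `r.tcp_to_tips` says. I therefore used pictures and measured force to set the heights for the last part of the fold and the press.
- **Ridge contact:** by my estimate, friction under the fingertip carried the flap in, about 3 mm short of touching the ridge.
- **After hand-in:** the picture I tried to take then was refused, so I have no view of the final second.

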